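# Clamp a shoe last in the bench jack

## Robot

A 6-joint arm with a two-finger parallel gripper is mounted at the origin on the work surface. World frame = base frame: x ahead of the robot, y to its left, z up, the work surface at z = 0. Lengths are in mm, angles in rad, forces in N, time in s.
With the tool pointing down it reaches from about 325 to 775 mm from the base axis. Payload 9.3 kg.
Tool frame: the origin (TCP) lies midway between the tips of the shut fingers; the grasp point (between the pads) lies 19 mm behind it; z points along the fingers, y is the direction in which the jaws open and shut (so a half turn about z gives the same grasp; the last joint's range is limited). The gripper opens to 85 mm and grips with 20 to 120 N. Pads are 22 mm wide; open, the fingers measure 114 mm over their backs; the gripper's body (76 mm by 85 mm) begins 54 mm behind the grasp point. The pads swing forward as they close: fully open they stand 13 mm farther back than shut.
Start: joints at [1.175, 0.259, 0.021, 1.334, 0, 1.418], TCP at [132.233, 533.864, 231.279] pointing down, gripper open.
Joint ranges: [-3.04, 3.04], [-0.91, 1.82], [-1.04, 1.36], [-1.92, 1.95], [-1.52, 1.45], [-3.14, 3.14]. Speed limits (rad/s): [2.22, 2.22, 2.79, 3.14, 3.14, 3.14].

## Interface

Orientations are given as a 3x3 rotation matrix whose columns are the frame's x, y, z axes.
In Python, from bench import robot gives the robot as it stands.
- The arm moves only by the shell command python3 -m creep 'ROWS' [FORCE]. ROWS is JSON, a list of rows, each a list of 7 numbers: the shift along the tool's x, y, z normalised to -1 to 1, where 1 is 5 cm, then the turn, a rotation vector about the tool's x, y, z normalised to -1 to 1, where 1 is 4 degrees, then the closure in counts, from 0 (fully open) to 255 (shut). A call has 1 to 10 rows; each row shifts and turns the commanded pose from where the row before left it, along the tool's axes as they then stand; what a row does not reach is not made up. A row lasts 1/10 s, in which the tool goes at most 50 mm and 8.59 degrees, less where a joint would pass 70% of its speed; a pose out of reach is approached as far as the arm can. A call with a number of a shift or a turn outside -1 to 1 is refused whole. A call with a gripper value outside its range is refused whole. The fingers move at their own pace and stop on an object; FORCE is the grip in N (left out, the last holds). Time passes only in rows, so rows that do not move let the fingers close. It gives the time, the measured TCP pose, the force and the opening at its end, in the units of the state.
- robot.read_state(): the state, without advancing time (a new reading comes with each control period).
- robot.camera(name): name is "scene" or "top" or "wrist"; returns the picture (384x512x3 uint8, blue, green, red); there is no depth.
- robot.camera_info(name): a dict with "K" (3x3 intrinsics, pixels), "xyz" and "rotation" of the camera in the world; the wrist camera has in their place "T_tool_cam" (4x4, takes a point from camera to tool coordinates, whose origin is the TCP and whose axes are the flange's). Camera axes: x right, y down, z forward; pixel columns grow to the right and rows downward; lengths in mm; the calibration is good to about 2 mm. A picture is of the moment at which its call begins: read the wrist's pose just before it. camera_info takes no time and is no camera call.
- robot.close_job(): hands the job in, once; it reports no verdict.
The state is a dict: "time": time; "joints": joint angles; "qvel": joint speeds; "tau": joint torques, N m; "eef_pos": TCP position; "eef_rot": TCP orientation; "wrist_force": force on the tool from outside, world axes, zero at the start; "moment": the same for the moment, N m; "finger_gap": finger opening in mm.
Only numpy, scipy, OpenCV 4.12 (cv2) and the standard library are available. Lean on these libraries where they do the work, as an engineer would, in place of code of your own. Each camera call takes 0.05 s, during which the arm holds its last target. There are 200 camera calls.

## Task

Take the green shoe last off its rack peg and lower it gently, sole up, fully down onto the pin of the bench jack with its toe towards the toe clamp, and let it go. Then push the toe clamp up by its red handle, clicking along its ratchet, until the sprung pad grips the toe firmly but is not forced, and leave the pawl holding it there. Leave the yellow last, the hammer and the pincers where they are.

Things in the scene. Friction and masses are not known exactly. Their poses are not given: they have to be found in the camera images.
- green_last: the green plastic shoe last (child's size, 196 mm long, 65 mm wide at the ball, 72 mm high, 0.2 to 0.45 kg), standing sole up on a rack peg. Origin: the mouth of its pin hole, in the flat underside. Its x axis points to the toe, z up. The pin hole is 14 mm across and 48 mm deep. The back of the heel is 46 mm behind the origin, the toe tip 150 mm ahead of it
- green_grip (a point): the place to grip the green last: mid-width, 28 mm ahead of the pin hole, 42 mm over the underside; here the last is 46 mm wide with nearly upright sides and its sole is 28 mm higher. Axes as the last
- green_toe (a point): the toe tip of the green last, 43 mm over the underside
- yellow_last: a yellow last of the same shape on the other peg of the rack, to be left alone. Origin and axes as the green one
- last_rack: fixed wooden rack 110 x 270 x 30 mm, origin under its centre; two pegs 10 mm thick and 40 mm high stand 65 mm either side of the centre along its y axis, each with a last on it, toe towards the rack's +x. Which last is on which peg varies
- jack: the whole bench jack, dark green cast iron, bolted down; origin on the table under the pin, x axis to the toe clamp; base 110 mm wide, from 68 mm behind the pin to 392 mm ahead. It holds a last between the pin of its heel post and its toe clamp. A toe is well held when, with the hand off, the pad presses on it with 6 to 15 N; more than 20 N at any time marks the last
- last_post: fixed heel post of the dark green bench jack. Origin: the foot of its pin, in the flat seat (36 mm wide, from 26 mm behind to 56 mm ahead, 70 mm over the table) on which the last's underside rests. The steel pin 10 mm thick, its tip tapered to 4 mm over 6 mm, stands 46 mm up and enters the last's hole. x axis: along the jack to the toe clamp, z up.
- toe_carriage: the toe clamp: a carriage sliding on the jack along its own x axis, which points away from the heel post; it is pushed in -x, towards the last. Origin on the slideway, 40 mm over the table, under the red handle: 303 mm from the pin when fully back; it can come 115 mm nearer. 84 mm long, 80 mm wide, its low part 30 mm high. Sliding takes about 1.5 N
- pawl: the clamp's sprung brass pawl, behind the handle; origin on its hinge. It clicks over a fixed steel ratchet bar of 4 mm pitch: the push needed grows by 3 to 5 N before each click and drops at it. It stops the carriage from going back: let go, the carriage falls back by up to 4 mm onto the last tooth passed, so next to nothing just after a click
- pad_boss (a point): front of the carriage, 72 mm over the slideway, where the toe pad's screw stem comes out. The stem is locked at a setting that differs from job to job and is not measured: the bottom of the pad's brown V (34 mm high, 50 mm wide) lies 36 to 76 mm farther in -x, its sides reach 13 mm beyond. The pad is sprung along x: it yields at 3 N, then takes 1.5 N for each further mm, up to 20 mm
- clamp_handle (a point): the centre of the clamp's red upright handle: 16 mm thick along the jack, 40 mm wide across it, reaching 26 mm above and below this point. Axes as the carriage. Behind it (away from the last) the space above the carriage is free
- hammer: a shoemaker's hammer, 270 mm long, to be left alone
- lasting_pincers: lasting pincers with red handles, 215 mm long, to be left alone
Things that resemble listed ones, but are neither listed nor needed, are in the scene too. Of the things shaped like the green_last, the green one is meant.

How it is judged:
By the outcome, as a careful person would: the job done as asked, in the order asked, and still so for the second after the job is handed in, with the robot touching nothing.
It also fails if it takes over 67 s, if anything falls off the work surface, if the arm or the gripper's body presses on something with over 40 N, if the wrist force passes 120 N, or if a joint passes its speed limit or range.

## Working session

There is one attempt and no reset: what is moved stays moved. The work goes in short steps, Python scripts to look and compute and a shell command to move; the robot and the scene stay as the last step left them, time stands still between calls to the robot, and variables do not carry over. Pictures are saved under pics/ and viewed, about 8 in all and at most 12, crops included, and the job is handed in when it is done.

```bash
ls; mkdir -p pics; python3 - <<'E'
from bench import robot
import cv2, numpy as np
for n in("scene","top"):
    cv2.imwrite(f"pics/{n}0.png",robot.camera(n)); print(n,robot.camera_info(n))
print(robot.camera_info("wrist")); print(robot.read_state())
E
```

```text
pics
scene {'K': array([[410.92159737,   0.        , 258.37750101],
       [  0.        , 410.92159737, 195.78339594],
       [  0.        ,   0.        ,   1.        ]]), 'xyz': array([902.77486232, 796.46150496, 700.44724949]), 'rotation': array([[-0.88408532,  0.28279168, -0.37205109],
       [ 0.4669843 ,  0.50417566, -0.72645204],
       [-0.01785549, -0.8159876 , -0.57779357]])}
top {'K': array([[424.00252221,   0.        , 260.51987133],
       [  0.        , 424.00252221, 193.06466115],
       [  0.        ,   0.        ,   1.        ]]), 'xyz': array([ 293.95582725,   61.20331703, 1138.14330716]), 'rotation': array([[-0.0144207 , -0.98324635,  0.18171037],
       [-0.9998294 ,  0.01208187, -0.01397157],
       [ 0.01154209, -0.18188085, -0.98325283]])}
{'K': array([[278.71347386,   0.        , 262.16660644],
       [  0.        , 278.71347386, 191.86189437],
       [  0.        ,   0.        ,   1.        ]]), 'T_tool_cam': array([[ 1.41414337e-04, -9.66259311e-01, -2.57571202e-01,
         6.58686505e+01],
       [ 9.99999459e-01, -1.28836991e-04,  1.03235222e-03,
         
[... 290 characters left out ...]
     -7.20750820e-06,  1.41818647e+00]), 'qvel': array([ 1.00194453e-03,  1.74475209e-05,  2.96904799e-03, -4.89877355e-04,
        8.47046293e-05,  4.44985007e-04]), 'tau': array([ 5.59750129e-03, -5.56697452e+01,  3.45068049e+01,  1.16770589e-02,
       -1.16342972e-04, -2.25911867e-05]), 'eef_pos': array([132.12822641, 533.62532041, 230.72274005]), 'eef_rot': array([[-9.70674895e-01,  2.40395566e-01, -4.69906688e-04],
       [ 2.40395957e-01,  9.70674237e-01, -1.14460989e-03],
       [ 1.80967173e-04, -1.22400775e-03, -9.99999235e-01]]), 'wrist_force': array([ 0.35029131, -1.39594467, -0.29080754]), 'moment': array([-0.01010919,  0.02887052,  0.04282318]), 'finger_gap': 85.59341805876663}
```

View pics/top0.png

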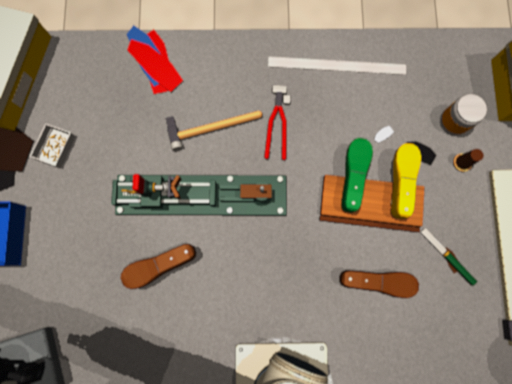

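View pics/scene0.png

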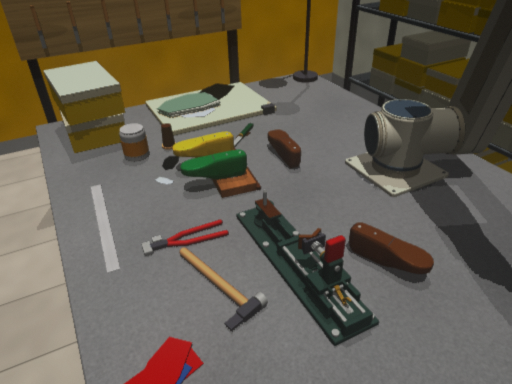

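The top view has the green last at (357,175), toe up in the image and so towards world +x. The jack pin is near (262,190), the red handle at (137,184) and the jack's x axis points to world +y. I'll get rough numbers from masks.

```bash
cat > h.py <<'E'
from bench import robot
import cv2, numpy as np
def cam(name):
    i=robot.camera_info(name); K=i["K"]
    if name!="wrist": return K,np.array(i["rotation"]),np.array(i["xyz"])
    s=robot.read_state(); T=i["T_tool_cam"]; R=s["eef_rot"]
    return K,R@T[:3,:3],s["eef_pos"]+R@T[:3,3]
def ray(c,uv,z):
    K,R,o=c; d=R@np.linalg.solve(K,[uv[0],uv[1],1]); return o+d*(z-o[2])/d[2]
def proj(c,P):
    K,R,o=c; p=K@(R.T@(np.array(P,float)-o)); return p[:2]/p[2]
def mask(im,lo,hi): return cv2.inRange(cv2.cvtColor(im,cv2.COLOR_BGR2HSV),lo,hi)
def big(m):
    cs,_=cv2.findContours(m,cv2.RETR_EXTERNAL,cv2.CHAIN_APPROX_NONE); return max(cs,key=cv2.contourArea)[:,0,:]
def snap(n,f):
    c=cam(n); im=robot.camera(n); cv2.imwrite(f,im); return c,im
E
python3 - <<'E'
from h import *
c=cam("top"); im=cv2.imread("pics/top0.png")
for nm,lo,hi,z in [("green",(55,150,60),(75,255,255),85),("red",(0,180,90),(5,255,255),0)]:
    m=mask(im,lo,hi)
    if nm=="red": m[:,160:]=0; m[:160]=0
    k=big(m); P=np.array([ray(c,p,z if z else 138) for p in k])[:,:2]
    r=cv2.minAreaRect(P.astype(np.float32)); print(nm,len(k),r,P.min(0),P.max(0))
    ce=P.mean(0);_,_,V=np.linalg.svd(P-ce); print(V[0],np.arctan2(*V[0][::-1]))
hsv=cv2.cvtColor(im,cv2.COLOR_BGR2HSV)
print([hsv[y,x] for x,y in [(205,210),(120,200),(280,200),(332,200),(256,191)]])
for uv in [(114,176),(287,177),(287,215),(115,215)]: print(uv,ray(c,uv,12)[:2])
for uv in [(324,177),(424,186),(420,230),(321,219)]: print(uv,ray(c,uv,30)[:2])
E
python3 -c "
import cv2
im=cv2.imread('pics/top0.png')[130:240,100:300];cv2.imwrite('pics/jack0.png',cv2.resize(im,None,fx=4,fy=4,interpolation=2))"
```

```text
green 159 ((534.8495483398438, -203.9344482421875), (62.20222473144531, 188.80056762695312), 84.41243743896484) [ 442.36830353 -241.20802436] [ 628.15590446 -166.11557338]
[-0.97967865  0.20057351] 2.9396493598239317
red 37 ((509.55999755859375, 345.7554931640625), (39.56627655029297, 14.385205268859863), 2.148409605026245) [489.88170051 338.45996523] [529.23902185 353.50811933]
[-0.99993312 -0.01156494] -3.1300274512785506
[array([ 70,  56, 114], dtype=uint8), array([ 27,  12, 220], dtype=uint8), array([ 70,  57, 112], dtype=uint8), array([ 13, 198, 213], dtype=uint8), array([ 12, 183, 138], dtype=uint8)]
(114, 176) [553.98477974 441.64841939]
(287, 177) [545.65738127 -27.52631427]
(287, 215) [441.47853885 -24.83892509]
(115, 215) [447.39558766 433.86378347]
(324, 177) [ 540.4594167  -125.39877476]
(424, 186) [ 512.60739596 -392.68636029]
(420, 230) [ 394.92149525 -372.12052468]
(321, 219) [ 427.3599691  -112.76435042]
```

View pics/jack0.png

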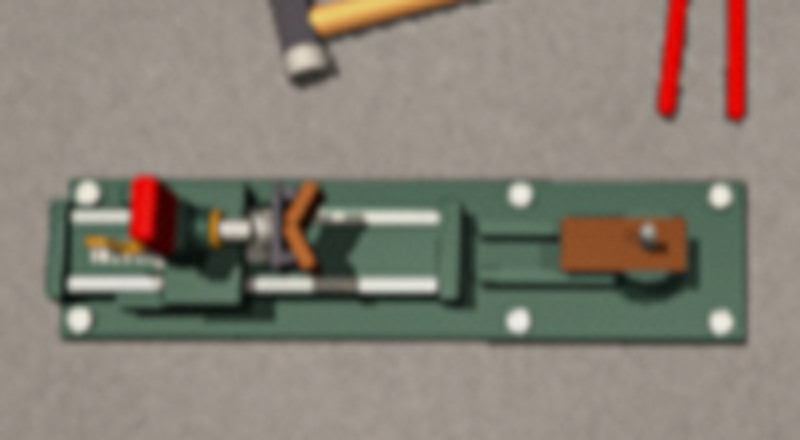

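Rack yaw is about -0.10, the green hole is near (476,-186) and the grip point near (504,-189). I'll move above it for a close look.

```bash
python3 -m creep '[[-0.8,0,0,0,0,-0.5,0],[-0.8,0,0,0,0,-0.5,0],[-0.8,-0.5,0,0,0,-0.5,0],[-0.8,-0.5,0,0,0,-0.55,0],[-0.8,-0.8,0,0,0,0,0],[-0.8,-0.8,0,0,0,0,0],[-0.8,-0.8,0,0,0,0,0],[-0.8,-0.8,0,0,0,0,0],[-0.8,-0.8,0,0,0,0,0],[-0.8,-0.8,0,0,0,0,0]]' 60
python3 -m creep '[[-0.2,-0.8,0,0,0,0,0],[-0.2,-0.8,0,0,0,0,0],[-0.2,-0.8,0,0,0,0,0],[-0.2,-0.8,0,0,0,0,0],[0,-0.8,0,0,0,0,0],[0,-0.8,0,0,0,0,0],[0,-0.8,0,0,0,0,0],[0,-0.8,0,0,0,0,0],[0,-0.8,0,0,0,0,0],[0,-0.2,0.4,0,0,0,0]]'
python3 -m creep '[[0,0,0,0,0,0,0],[0,0,0,0,0,0,0],[0,0,0,0,0,0,0]]'
python3 - <<'E'
from h import *
c,im=snap("wrist","pics/w1.png"); print(robot.read_state()["eef_pos"],robot.read_state()["eef_rot"][:,0])
k=big(mask(im,(50,120,40),(80,255,255))); 
P=np.array([ray(c,p,75) for p in k])[:,:2]; r=cv2.minAreaRect(P.astype(np.float32)); print(r,P.min(0),P.max(0),k.min(0),k.max(0))
E
```

```text
time: 1.1
eef_pos: [472.3, 220.1, 231.2]
eef_rot: [[-0.995, 0.1, -0.0], [0.1, 0.995, -0.0], [0.0, -0.0, -1.0]]
wrist_force: [0.4, 0.6, -0.5]
finger_gap: 85.2
time: 2.1
eef_pos: [474.9, -153.9, 212.5]
eef_rot: [[-0.995, 0.103, 0.003], [0.103, 0.995, -0.002], [-0.003, -0.002, -1.0]]
wrist_force: [1.3, 0.8, -1.7]
finger_gap: 85.4
time: 2.4
eef_pos: [474.7, -149.3, 211.9]
eef_rot: [[-0.995, 0.099, 0.0], [0.099, 0.995, -0.0], [-0.0, 0.0, -1.0]]
wrist_force: [-0.4, 0.1, 0.0]
finger_gap: 85.3
[ 474.77501428 -149.22413414  212.02314965] [-9.95175044e-01  9.81121366e-02 -8.00050724e-04]
((538.5, -201.5712890625), (64.13590240478516, 200.25486755371094), 80.5323257446289) [ 440.67962736 -245.08709044] [ 634.7934505 -159.9428597] [190 154] [249 321]
```

View pics/w1.png

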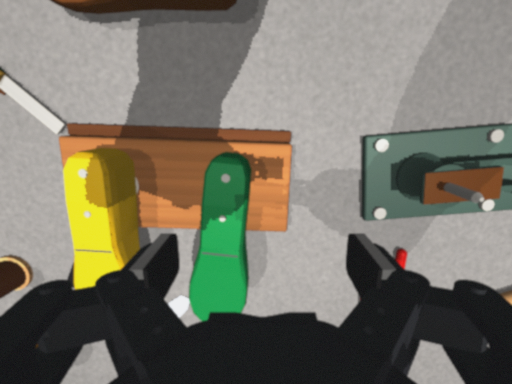

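The wrist view has the green last from heel (226,155) to toe (~218,320), partly hidden by the gripper. Two white sole dots sit at (226,178) and (222,219), and the jack post and pin are at right, (460,190). I'll shift to see the whole last from straight above.

```bash
python3 -m creep '[[-0.6,-0.45,0,0,0,0,0],[-0.6,-0.45,0,0,0,0,0],[0,0,0,0,0,0,0],[0,0,0,0,0,0,0],[0,0,0,0,0,0,0]]'
python3 - <<'E'
from h import *
c,im=snap("wrist","pics/w2.png"); 
m=mask(im,(50,120,40),(80,255,255)); k=big(m)
z=72+0 # widest part
P=np.array([ray(c,p,72) for p in k])[:,:2]; print(cv2.minAreaRect(P.astype(np.float32)),k.min(0),k.max(0)); print("x range",P.min(0),P.max(0))
mm=np.zeros_like(m); cv2.drawContours(mm,[k.reshape(-1,1,2)],-1,255,-1)
for v in range(k[:,1].min()+4,k[:,1].max(),12):
    u=np.flatnonzero(mm[v]); a,b=ray(c,(u[0],v),85),ray(c,(u[-1],v),85); print(v,u[0],u[-1],(a+b)[:2]/2,b[1]-a[1])
w=cv2.inRange(im,(150,150,150),(255,255,255))&mm; n,_,st,ce=cv2.connectedComponentsWithStats(w)
for i in range(1,n): print("dot",st[i,4],ce[i],ray(c,ce[i],100)[:2])
cv2.imwrite("pics/w2c.png",im)
E
```

```text
time: 2.95
eef_pos: [529.4, -199.8, 211.6]
eef_rot: [[-0.995, 0.098, -0.0], [0.098, 0.995, 0.0], [0.0, 0.0, -1.0]]
wrist_force: [-0.3, 0.5, 0.7]
finger_gap: 85.6
((540.0468139648438, -198.32577514648438), (65.48603057861328, 202.24981689453125), 78.18441772460938) [228  91] [296 278]
x range [ 439.99940462 -244.35267665] [ 640.32459182 -158.8988952 ]
95 259 288 [ 445.2222156  -180.01530052] 26.43548442036183
107 252 295 [ 455.70349878 -180.93918493] 39.61355742649425
119 250 295 [ 466.31771344 -182.81476355] 41.90053644086993
131 249 294 [ 477.16216037 -184.73118701] 42.35465920131597
143 247 293 [ 488.19738378 -187.16531441] 43.770086862324575
155 246 291 [ 499.47723324 -189.65357832] 43.29274190301976
167 245 289 [ 511.0099521  -192.19762312] 42.804706175618435
179 244 287 [ 522.80413992 -194.7993458 ] 42.305616462370125
191 242 285 [ 534.81949067 -197.95820199] 42.79003622862027
203 238 286 [ 547.16347438 -200.68651817] 48.31909992096891
215 234 287 [ 559.79717852 -203.47880189] 53.97780041210498
227 231 287 [ 572.73089896 -206.33758249] 57.70969062299852
239 229 288 [ 586.07905407 -208.22213526] 61.53171749985421
251 228 286 [ 599.64708913 -211.20866392] 61.22378525005698
263 231 281 [ 613.60229069 -213.73534817] 53.42855225365605
275 243 271 [ 628.12068897 -214.16232294] 30.293277520400267
dot 83 [274.51807229 111.06024096] [ 459.65079919 -181.00099755]
dot 41 [269.         156.75609756] [ 499.14721019 -189.51336819]
```

View pics/w2.png

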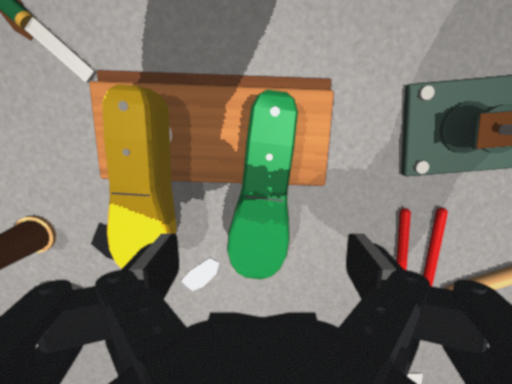

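The whole green last shows: heel (276,91), toe (257,278), dots at (274,111) and (269,157). Its midline yaw is about -11.8°. I'll use the rack corners to cross-check the hole, via the peg.

```bash
python3 - <<'E'
from h import *
c=cam("wrist")
A=[ray(c,p,30)[:2] for p in [(93,82),(331,91),(325,186),(103,178)]]; print(np.round(A,1))
ce=np.mean(A,0); y=(A[0]+A[3]-A[1]-A[2]); y/=-np.linalg.norm(y); print(ce,y, ce+65*y, ce-65*y, np.linalg.norm(A[1]-A[2]),np.linalg.norm(A[0]-A[1]))
im=cv2.imread("pics/w2.png"); k=big(mask(im,(50,120,40),(80,255,255)))
a=np.deg2rad(-11.9); x=np.array([np.cos(a),np.sin(a)])
for z in (72,85,95): 
    P=np.array([ray(c,p,z)[:2] for p in k]); t=P@x; n=P@[-x[1],x[0]]; print(z,"heel",t.min(),"toe",t.max(),"side",n.min(),n.max())
    for v in(140,155,170):
        pass
print("grip from heel",x)
# handle/pin from two first views
ct,cs=cam("top"),cam("scene")
def tri(u,v):
    L=[]
    for c,p in((ct,u),(cs,v)):
        d=c[1]@np.linalg.solve(c[0],[*p,1]); L.append((c[2],d/np.linalg.norm(d)))
    M=np.array([L[0][1],-L[1][1]]).T; s=np.linalg.lstsq(M,L[1][0]-L[0][0],rcond=None)[0]
    p,q=L[0][0]+s[0]*L[0][1],L[1][0]+s[1]*L[1][1]; return (p+q)/2,np.linalg.norm(p-q)
print("pin tip",tri((262.0,187.7),(264.5,193)))
print("pin at z116",ray(ct,(262,187.7),116),ray(c,(490,125),116))
t=cv2.imread("pics/top0.png"); s=cv2.imread("pics/scene0.png")
for n,i,roi in(("t",t,(120,160,170,200)),("s",s,(320,350,225,275))):
    m=mask(i,(0,180,60),(6,255,255)); q=np.zeros_like(m); q[roi[2]:roi[3],roi[0]:roi[1]]=m[roi[2]:roi[3],roi[0]:roi[1]]; kk=big(q); print(n,kk.min(0),kk.max(0),cv2.minAreaRect(kk))
cv2.imwrite("pics/s0c.png",cv2.resize(s[170:340,225:385],None,fx=3.5,fy=3.5,interpolation=2))
E
```

```text
[[ 408.6 -372.1]
 [ 443.4 -114.2]
 [ 550.3 -125.1]
 [ 514.5 -387.4]]
[ 479.21255192 -249.69862465] [0.1344553  0.99091966] [ 487.95214652 -185.28884677] [ 470.47295733 -314.10840252] 107.52055053954203 260.27886247171216
72 heel 468.13479565729847 toe 670.4952378247176 side -115.41422421436822 -49.88397691453741
85 heel 469.30664785561106 toe 662.3596795174299 side -114.37323341399306 -51.856998663356165
95 heel 470.2080726235438 toe 656.1015577425933 side -113.57247125985832 -53.37470770090904
grip from heel [ 0.97850899 -0.20620419]
pin tip (array([498.86095492,  42.535066  , 103.25812605]), np.float64(0.29620148246404737))
pin at z116 [496.21520471  42.84820569 116.        ] [488.61907583  -3.94664926 116.        ]
t [133 174] [140 191] ((136.5, 182.5), (17.0, 7.0), 90.0)
s [327 236] [343 245] ((335.27587890625, 240.68966674804688), (6.31364107131958, 17.08397102355957), 68.19859313964844)
```

View pics/s0c.png

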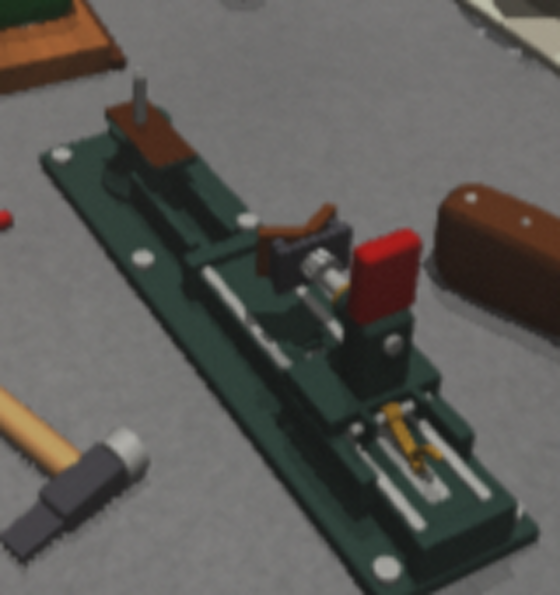

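Peg estimate (488,-185) and outline estimate (487,-187.5) agree, so the origin is about (487.5,-187). The scene crop shows the pin tip at about (265,190), the seat, the brown V pad, and the red handle with the brass pawl behind it. Before picking I'll take one look straight above the pin.

```bash
python3 -m creep '[[0.2,0.8,0,0,0,0,0],[0.2,0.8,0,0,0,0,0],[0.2,0.8,0,0,0,0,0],[0.2,0.8,0,0,0,0,0],[0.2,0.8,0,0,0,0,0],[0.1,0.8,0,0,0,0,0],[0,0,0,0,0,0,0],[0,0,0,0,0,0,0],[0,0,0,0,0,0,0]]'
python3 - <<'E'
from h import *
c,im=snap("wrist","pics/w3.png"); np.save("c3.npy",np.array([*c[1].ravel(),*c[2]]))
m=mask(im,(5,100,40),(20,255,255)); m[:130]=0;m[260:]=0;m[:,:150]=0; k=big(m); r=cv2.minAreaRect(k); print(r); B=cv2.boxPoints(r)
print(np.round([ray(c,p,70)[:2] for p in B],1))
cv2.imwrite("pics/w3c.png",cv2.resize(im[100:290,150:512],None,fx=2.2,fy=2.2,interpolation=2))
E
```

```text
time: 3.9
eef_pos: [498.5, 43.1, 211.6]
eef_rot: [[-0.995, 0.099, 0.001], [0.099, 0.995, -0.0], [-0.001, -0.0, -1.0]]
wrist_force: [0.0, 0.8, 0.6]
finger_gap: 85.5
((278.617919921875, 180.7440643310547), (31.790206909179688, 77.22975158691406), 84.98689270019531)
[[481.3  21.6]
 [482.2 101.1]
 [516.2 102.3]
 [515.5  20.4]]
```

View pics/w3c.png

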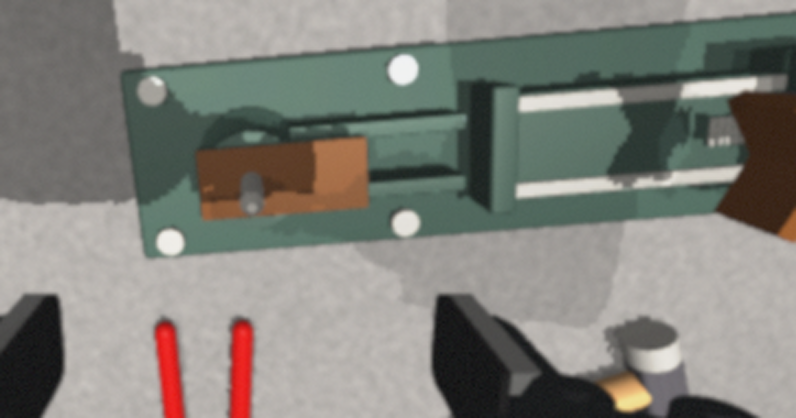

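```bash
python3 - <<'E'
from h import *
c=cam("wrist"); print("tip",ray(c,(264.5,194),116)[:2])
print("Vsides/apex", [ray(c,(150+u/2.2,100+v/2.2),129)[:2] for u,v in((733,94),(746,160),(716,208))])
ct,cs=cam("top"),cam("scene")
for z in (130,140,150,160,170): 
    p=ray(ct,(136.7,182),z); print(z,p[:2],proj(cs,p))
E
python3 -m creep '[[0,0,0,0,0,0.8,0],[0,-0.5,0,0,0,0.75,0],[-0.25,-0.8,0,0,0,0,0],[-0.25,-0.8,0,0,0,0,0],[-0.25,-0.8,0,0,0,0,0],[-0.25,-0.8,0,0,0,0,0],[-0.25,-0.7,0,0,0,0,0],[0,0,0,0,0,0,0],[0,0,0,0,0,0,0],[0,0,0,0,0,0,0]]'
```

```text
tip [498.79869989  45.86348448]
Vsides/apex [array([470.45040232, 224.29082814]), array([495.70529167, 231.65690254]), array([513.47573506, 222.2876039 ])]
130 [511.19594572 346.32137574] [333.24156126 261.23685503]
140 [509.04109217 343.49322564] [333.72380252 256.23521951]
150 [506.88623862 340.66507555] [334.20958189 251.1968879 ]
160 [504.73138507 337.83692546] [334.69893847 246.12145485]
170 [502.57653152 335.00877537] [335.1919119  241.00850904]
time: 4.95
eef_pos: [515.4, -185.0, 211.2]
eef_rot: [[-0.978, 0.207, -0.0], [0.207, 0.978, 0.0], [0.0, 0.0, -1.0]]
wrist_force: [0.3, -0.4, 0.4]
finger_gap: 85.3
```

```bash
python3 -m creep '[[-0.02,-0.155,0.2,0,0,0,0],[0,0,0.6,0,0,0,0],[0,0,0.6,0,0,0,0],[0,0,0.6,0,0,0,0],[0,0,0.5,0,0,0,0],[0,0,0.4,0,0,0,0],[0,0,0.3,0,0,0,0],[0,0,0,0,0,0,0],[0,0,0,0,0,0,0]]'
python3 -m creep '[[0,0,0,0,0,0,60],[0,0,0,0,0,0,80],[0,0,0,0,0,0,95],[0,0,0,0,0,0,110],[0,0,0,0,0,0,120],[0,0,0,0,0,0,130],[0,0,0,0,0,0,140]]' 40
```

```text
time: 5.85
eef_pos: [515.1, -192.4, 51.3]
eef_rot: [[-0.979, 0.206, -0.0], [0.206, 0.979, 0.0], [0.0, 0.0, -1.0]]
wrist_force: [1.1, -0.1, -0.3]
finger_gap: 85.5
time: 6.55
eef_pos: [515.4, -193.1, 51.8]
eef_rot: [[-0.978, 0.207, 0.001], [0.207, 0.978, -0.001], [-0.001, -0.001, -1.0]]
wrist_force: [-1.8, -1.3, 6.1]
finger_gap: 45.4
```

```bash
python3 -m creep '[[0,0,0,0,0,0,200],[0,0,0,0,0,0,200],[0,0,-0.06,0,0,0,200],[0,0,-0.1,0,0,0,200],[0,0,-0.2,0,0,0,200],[0,0,-0.3,0,0,0,200],[0,0,-0.4,0,0,0,200],[0,0,-0.4,0,0,0,200],[0,0,-0.4,0,0,0,200],[0,0,-0.4,0,0,0,200]]' 60
python3 -m creep '[[0,0,0,0,0,0,200],[0,0,0,0,0,0,200]]'
python3 - <<'E'
from h import *
c,im=snap("wrist","pics/w4.png"); snap("scene","pics/s4.png")
k=big(mask(im,(50,120,40),(80,255,255))); print(k.min(0),k.max(0))
E
```

```text
time: 7.55
eef_pos: [515.1, -192.6, 165.7]
eef_rot: [[-0.978, 0.206, 0.0], [0.206, 0.978, 0.0], [-0.0, 0.0, -1.0]]
wrist_force: [0.5, -1.1, -3.6]
finger_gap: 45.4
time: 7.75
eef_pos: [515.2, -192.8, 164.2]
eef_rot: [[-0.978, 0.206, 0.0], [0.206, 0.978, -0.0], [-0.0, -0.0, -1.0]]
wrist_force: [0.6, -0.4, -3.3]
finger_gap: 44.9
[204  91] [320 316]
```

View pics/w4.png

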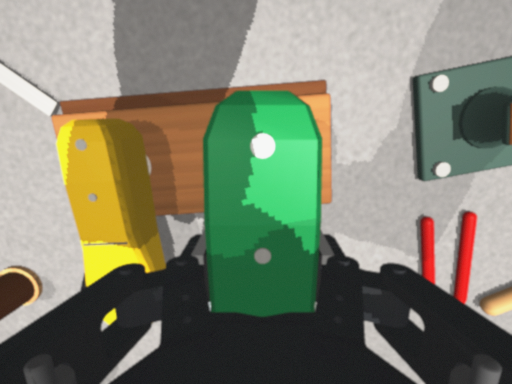

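Held squarely: dots at (263,146) and (262,256), the heel edge at row 91, and 3.4 N of weight. The hole is about 29 mm behind the TCP. I'll turn 101° and carry it over the pin.

```bash
python3 -m creep '[[0,0,0,0,0,-0.6,200],[0,0,0,0,0,-1,200],[0,0,0,0,0,-1,200],[0,0,0,0,0,-1,200],[0,0,0,0,0,-1,200],[0,0,0,0,0,-1,200],[0,0,0,0,0,-1,200],[0,0,0,0,0,-1,200],[0,0,0,0,0,-1,200],[0,0,0,0,0,-1,200]]' >/dev/null
python3 -m creep '[[0,0,0,0,0,-1,200],[0,0,0,0,0,-1,200],[0,0,0,0,0,-1,200],[0,0,0,0,0,-1,200],[0,0,0,0,0,-1,200],[0,0,0,0,0,-1,200],[0,0,0,0,0,-1,200],[0,0,0,0,0,-1,200],[0,0,0,0,0,-1,200],[0,0,0,0,0,-1,200]]' >/dev/null
python3 -m creep '[[0,0,0,0,0,-1,200],[0,0,0,0,0,-1,200],[0,0,0,0,0,-1,200],[0,0,0,0,0,-1,200],[0,0,0,0,0,-1,200],[0,0,0,0,0,-0.65,200],[0,0,0,0,0,0,200],[0,0,0,0,0,0,200]]'
```

```text
time: 10.65
eef_pos: [514.9, -192.6, 163.5]
eef_rot: [[-0.017, -1.0, -0.001], [-1.0, 0.017, 0.001], [-0.001, 0.001, -1.0]]
wrist_force: [-0.1, -0.4, -3.7]
finger_gap: 45.3
```

```bash
python3 -m creep '[[-0.5,0.1,0,0,0,0,200],[-0.8,0.1,0,0,0,0,200],[-0.8,0.1,0,0,0,0,200],[-0.8,0.1,0,0,0,0,200],[-0.8,0,0,0,0,0,200],[-0.8,0,0,0,0,0,200],[-0.5,0,0,0,0,0,200],[-0.34,0,0,0,0,0,200],[0,0,0,0,0,0,200],[0,0,0,0,0,0,200]]'
python3 -m creep '[[0,0,0,0,0,0,200],[0,0,0,0,0,0,200]]'
python3 - <<'E'
from h import *
cs,s=snap("scene","pics/s5.png"); ct,t=snap("top","pics/t5.png")
a=cv2.resize(s[120:280,180:350],None,fx=3,fy=3,interpolation=2); b=cv2.resize(t[130:240,140:310],None,fx=2.8,fy=2.8,interpolation=2)
h=np.zeros((480,a.shape[1]+b.shape[1],3),np.uint8)[:, :]
h[:a.shape[0],:a.shape[1]]=a; h[:b.shape[0],a.shape[1]:]=b; cv2.imwrite("pics/s5c.png",cv2.resize(h,(800,int(480*800/h.shape[1]))))
E
```

```text
time: 11.65
eef_pos: [499.3, 74.6, 164.0]
eef_rot: [[-0.016, -1.0, -0.0], [-1.0, 0.016, -0.0], [0.0, 0.0, -1.0]]
wrist_force: [-0.3, 0.1, -2.3]
finger_gap: 45.1
time: 11.85
eef_pos: [499.5, 73.7, 164.2]
eef_rot: [[-0.017, -1.0, -0.0], [-1.0, 0.017, -0.0], [0.0, 0.0, -1.0]]
wrist_force: [-0.3, -0.6, -3.0]
finger_gap: 45.3
```

View pics/s5c.png

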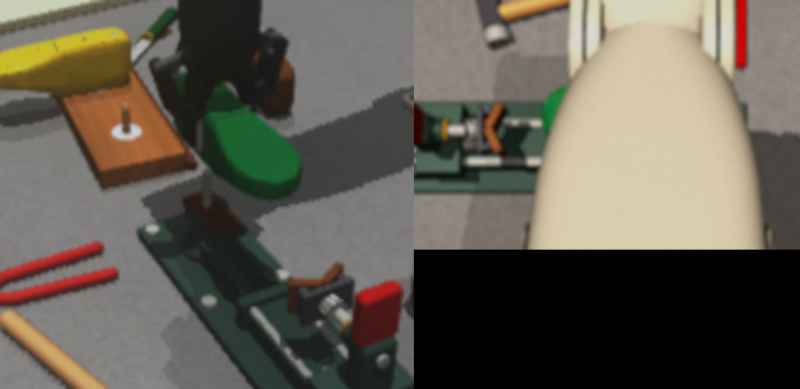

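The last is held over the pin, sole up, toe to the clamp. The rack peg is now bare, with a white disc at crop (127,130). That lets me check the hole estimate against the peg.

```bash
python3 - <<'E'
from h import *
cs=cam("scene"); s=cv2.imread("pics/s5.png")
m=cv2.inRange(s[160:185,215:250],(120,120,120),(255,255,255)); n,_,st,ce=cv2.connectedComponentsWithStats(m)
for i in range(1,n):
    if st[i,4]>5: q=st[i]; print(q,ray(cs,(215+q[0]+q[2]/2-.5,160+q[1]+q[3]/2-.5),30)[:2])
print("peg tip",[ (z,ray(cs,(232,163),z)[:2]) for z in(70,)])
s0=cv2.imread("pics/scene0.png"); print("pin tip",ray(cs,(265,190.8),116)[:2])
m=mask(s0,(3,100,30),(20,255,255)); m[:195]=0;m[220:]=0;m[:,:250]=0;m[:,285:]=0
k=big(m); B=cv2.boxPoints(cv2.minAreaRect(k)); print(B,np.round([ray(cs,p,70)[:2] for p in B],1),len(k))
P=np.array([ray(cs,p,70)[:2] for p in k]); print(cv2.minAreaRect(P.astype(np.float32)))
E
```

```text
[11 11 12  7 59] [ 488.94901972 -188.68177631]
peg tip [(70, array([ 486.38347749, -185.3563502 ]))]
pin tip [501.89195751  50.6702171 ]
[[255.31145 201.57373]
 [263.96722 194.36063]
 [279.78687 213.34424]
 [271.1311  220.55734]] [[516.   23. ]
 [480.7   5.3]
 [485.6  97.2]
 [518.6 111.7]] 61
((500.2623291015625, 59.90045166015625), (77.28251647949219, 33.56260681152344), 88.32830047607422)
```

Consistent within about 2 mm. Lowering.

```bash
python3 -m creep '[[-0.02,0,0.2,0,0,0,200],[0,0,0.2,0,0,0,200],[0,0,0.1,0,0,0,200],[0,0,0,0,0,0,200],[0,0,0,0,0,0,200]]'
python3 -m creep '[[0,0,0.06,0,0,0,200],[0,0,0.06,0,0,0,200],[0,0,0,0,0,0,200]]'
python3 -m creep '[[0,0,0.06,0,0,0,200],[0,0,0.06,0,0,0,200],[0,0,0,0,0,0,200]]'
```

```text
time: 12.45
eef_pos: [499.4, 75.5, 139.1]
eef_rot: [[-0.016, -1.0, -0.0], [-1.0, 0.016, 0.0], [0.0, 0.0, -1.0]]
wrist_force: [-0.4, 0.2, -2.5]
finger_gap: 45.5
time: 12.75
eef_pos: [499.3, 75.5, 133.0]
eef_rot: [[-0.016, -1.0, -0.0], [-1.0, 0.016, -0.0], [0.0, 0.0, -1.0]]
wrist_force: [0.4, -1.4, -3.2]
finger_gap: 45.1
time: 13.05
eef_pos: [499.5, 75.3, 126.9]
eef_rot: [[-0.016, -1.0, -0.0], [-1.0, 0.016, -0.001], [0.001, 0.0, -1.0]]
wrist_force: [-0.1, -2.6, -5.0]
finger_gap: 45.1
```

```bash
python3 -m creep '[[0.02,0,0.06,0,0,0,200],[0,0,0.06,0,0,0,200],[0,0,0,0,0,0,200]]'
python3 -m creep '[[0,0,0.06,0,0,0,200],[0,0,0.06,0,0,0,200],[0,0,0,0,0,0,200]]'
python3 -m creep '[[0,0,0.06,0,0,0,200],[0,0,0.06,0,0,0,200],[0,0,0,0,0,0,200]]'
```

```text
time: 13.35
eef_pos: [499.1, 74.6, 120.8]
eef_rot: [[-0.016, -1.0, -0.001], [-1.0, 0.016, 0.0], [-0.0, 0.001, -1.0]]
wrist_force: [-0.4, -0.6, -2.8]
finger_gap: 45.0
time: 13.65
eef_pos: [499.2, 74.6, 114.8]
eef_rot: [[-0.016, -1.0, -0.001], [-1.0, 0.016, 0.0], [-0.0, 0.001, -1.0]]
wrist_force: [-0.6, 0.7, -3.2]
finger_gap: 45.7
time: 13.95
eef_pos: [499.2, 74.5, 108.8]
eef_rot: [[-0.016, -1.0, -0.001], [-1.0, 0.016, 0.0], [-0.0, 0.001, -1.0]]
wrist_force: [0.0, -0.4, -3.4]
finger_gap: 45.1
```

Sliding freely on the pin. Seat contact is expected at TCP z ≈ 91.5.

```bash
python3 -m creep '[[0,0,0.08,0,0,0,200],[0,0,0.08,0,0,0,200],[0,0,0.08,0,0,0,200],[0,0,0,0,0,0,200]]'
python3 -m creep '[[0,0,0.04,0,0,0,200],[0,0,0,0,0,0,200]]'
python3 -m creep '[[0,0,0.03,0,0,0,200],[0,0,0,0,0,0,200]]'
python3 -m creep '[[0,0,0.02,0,0,0,200],[0,0,0,0,0,0,200]]'
```

```text
time: 14.35
eef_pos: [499.1, 74.5, 96.6]
eef_rot: [[-0.016, -1.0, -0.001], [-1.0, 0.016, 0.0], [-0.0, 0.001, -1.0]]
wrist_force: [1.5, -0.2, -2.9]
finger_gap: 45.2
time: 14.55
eef_pos: [499.4, 74.5, 95.1]
eef_rot: [[-0.016, -1.0, -0.0], [-1.0, 0.016, 0.0], [-0.0, 0.0, -1.0]]
wrist_force: [0.6, 1.5, -3.5]
finger_gap: 45.3
time: 14.75
eef_pos: [499.4, 74.5, 93.7]
eef_rot: [[-0.016, -1.0, -0.0], [-1.0, 0.016, -0.0], [0.0, 0.0, -1.0]]
wrist_force: [0.0, 0.6, -3.7]
finger_gap: 45.6
time: 14.95
eef_pos: [499.4, 74.5, 92.7]
eef_rot: [[-0.016, -1.0, -0.0], [-1.0, 0.016, 0.0], [-0.0, 0.0, -1.0]]
wrist_force: [-0.3, -0.4, -2.4]
finger_gap: 45.2
```

```bash
python3 -m creep '[[0,0,0.02,0,0,0,200],[0,0,0,0,0,0,200]]' | grep -E "pos|force"
python3 -m creep '[[0,0,0.02,0,0,0,200],[0,0,0,0,0,0,200]]'| grep -E "pos|force"
python3 -m creep '[[0,0,0.01,0,0,0,200],[0,0,0,0,0,0,200]]'| grep -E "pos|force"
```

```text
eef_pos: [499.6, 74.5, 91.9]
wrist_force: [-0.3, -0.3, -1.1]
eef_pos: [499.6, 74.5, 91.9]
wrist_force: [-4.4, -1.2, 11.3]
eef_pos: [499.6, 74.5, 91.9]
wrist_force: [-5.5, -0.9, 15.4]
```

Seated at z 91.9, firm contact. Easing off and releasing.

```bash
python3 -m creep '[[0,0,-0.02,0,0,0,200],[0,0,0,0,0,0,110],[0,0,0,0,0,0,90],[0,0,0,0,0,0,60],[0,0,0,0,0,0,30],[0,0,0,0,0,0,0],[0,0,0,0,0,0,0],[0,0,0,0,0,0,0]]'
python3 -m creep '[[0,0,-0.2,0,0,0,0],[0,0,-0.6,0,0,0,0],[0,0,-0.8,0,0,0,0],[0,0,-0.8,0,0,0,0],[0,0,-0.6,0,0,0,0],[0,0,-0.2,0,0,0,0],[0,0,0,0,0,0,255],[0,0,0,0,0,0,255]]'
python3 - <<'E'
from h import *
c,im=snap("wrist","pics/w6.png"); _,s=snap("scene","pics/s6.png")
a=s[130:290,190:360]; a=cv2.resize(a,(408,384)); cv2.imwrite("pics/w6c.png",np.hstack([im[:, 120:],a]))
E
```

```text
time: 16.35
eef_pos: [499.5, 74.5, 91.3]
eef_rot: [[-0.016, -1.0, -0.0], [-1.0, 0.016, -0.0], [0.0, 0.0, -1.0]]
wrist_force: [0.3, -0.3, -0.5]
finger_gap: 85.6
time: 17.15
eef_pos: [499.1, 74.5, 250.4]
eef_rot: [[-0.016, -1.0, -0.001], [-1.0, 0.016, -0.0], [0.0, 0.001, -1.0]]
wrist_force: [0.4, -0.6, 0.3]
finger_gap: 59.3
```

View pics/w6c.png

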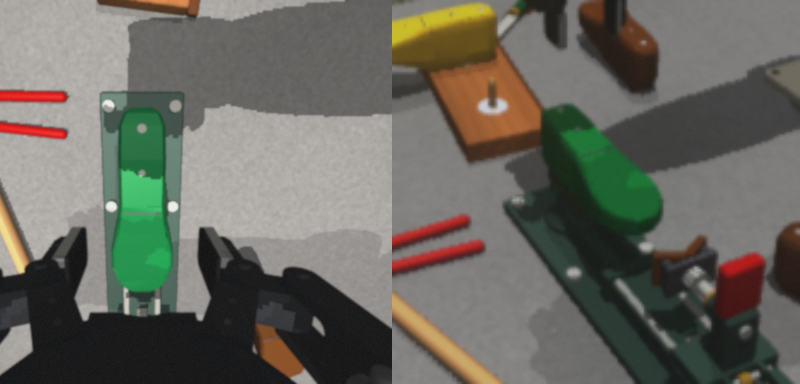

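Last is fully down, upright, toe towards the clamp. Going behind the handle with shut fingers.

```bash
python3 -m creep '[[-0.6,0,0,0,0,0,255],[-0.8,0,0,0,0,0,255],[-0.8,0,0,0,0,0,255],[-0.8,0,0,0,0,0,255],[-0.8,0,0,0,0,0,255],[-0.8,0,0,0,0,0,255],[-0.8,0,0,0,0,0,255],[-0.8,0,0,0,0,0,255],[-0.3,0,0,0,0,0,255],[0,0,0,0,0,0,255]]'
python3 -m creep '[[0,0,0.4,0,0,0,255],[0,0,0.6,0,0,0,255],[0,0,0.6,0,0,0,255],[0,0,0.5,0,0,0,255],[0,0,0.1,0,0,0,255],[0,0,0,0,0,0,255],[0,0,0,0,0,0,255]]'
python3 - <<'E'
from h import *
c,im=snap("wrist","pics/w7.png"); _,s=snap("scene","pics/s7.png")
a=cv2.resize(s[180:340,260:430],(408,384)); cv2.imwrite("pics/w7c.png",np.hstack([im[:, 60:450],a]))
print(robot.read_state()["wrist_force"])
E
```

```text
time: 18.25
eef_pos: [504.0, 401.0, 249.3]
eef_rot: [[-0.013, -1.0, -0.003], [-1.0, 0.013, -0.001], [0.001, 0.002, -1.0]]
wrist_force: [-0.6, -0.2, 0.0]
finger_gap: 0.3
time: 18.95
eef_pos: [505.3, 399.1, 142.7]
eef_rot: [[-0.017, -1.0, 0.001], [-1.0, 0.017, 0.001], [-0.001, -0.001, -1.0]]
wrist_force: [0.2, 0.9, 0.5]
finger_gap: 0.1
[-0.16140222  0.10698129  0.08568513]
```

View pics/w7c.png

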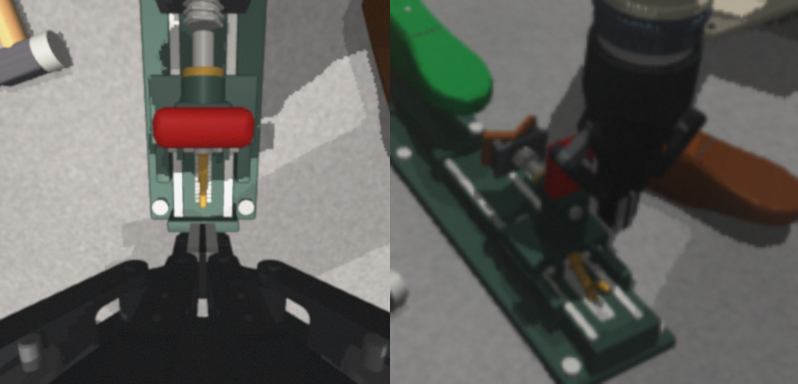

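Fingers are centred behind the handle. Approaching, then stepping with force readings.

```bash
f(){ grep -E "eef_pos|force"|tr '\n' ' '|sed 's/eef_pos//;s/wrist_force//'; echo; }
python3 -m creep '[[0.2,0.02,0,0,0,0,255],[0.2,0,0,0,0,0,255],[0.04,0,0,0,0,0,255],[0,0,0,0,0,0,255]]' |f
python3 -m creep '[[0.04,0,0,0,0,0,255]]'|f
python3 -m creep '[[0.04,0,0,0,0,0,255]]'|f
python3 -m creep '[[0.04,0,0,0,0,0,255]]'|f
python3 -m creep '[[0.04,0,0,0,0,0,255]]'|f
python3 -m creep '[[0.04,0,0,0,0,0,255]]'|f
python3 -m creep '[[0.04,0,0,0,0,0,255]]'|f
python3 -m creep '[[0.02,0,0,0,0,0,255]]'|f
python3 -m creep '[[0.02,0,0,0,0,0,255]]'|f
python3 -m creep '[[0.02,0,0,0,0,0,255]]'|f
python3 -m creep '[[0.02,0,0,0,0,0,255]]'|f
python3 -m creep '[[0.02,0,0,0,0,0,255]]'|f
python3 -m creep '[[0.02,0,0,0,0,0,255]]'|f
```

```text
: [503.4, 376.8, 141.7] : [0.4, -0.8, -0.6] 
: [503.4, 375.5, 141.4] : [-0.3, 0.4, 0.3] 
: [503.2, 373.5, 141.3] : [0.1, -0.2, -0.5] 
: [503.2, 371.5, 141.2] : [-0.3, 0.4, -0.1] 
: [503.1, 369.4, 141.2] : [0.1, 1.8, -0.1] 
: [503.1, 367.4, 141.2] : [0.0, -0.2, -0.3] 
: [503.1, 365.4, 141.2] : [-1.2, 0.6, 1.1] 
: [503.1, 364.3, 141.3] : [0.1, 0.2, 0.3] 
: [503.1, 363.4, 141.3] : [-0.6, -0.5, -0.1] 
: [503.1, 362.4, 141.3] : [0.5, 0.2, 0.1] 
: [503.0, 361.4, 141.3] : [-0.1, 0.2, 0.4] 
: [503.0, 360.4, 141.3] : [-0.6, -0.5, 0.1] 
: [503.0, 359.4, 141.3] : [-0.3, 0.4, -0.0]
```

```bash
f(){ grep -E "eef_pos|force"|tr '\n' ' '|sed 's/eef_pos//;s/wrist_force//'; echo; }
python3 -m creep '[[0.02,0,0,0,0,0,255]]'|f
python3 -m creep '[[0.02,0,0,0,0,0,255]]'|f
python3 -m creep '[[0.02,0,0,0,0,0,255]]'|f
python3 -m creep '[[0.02,0,0,0,0,0,255]]'|f
python3 -m creep '[[0.02,0,0,0,0,0,255]]'|f
python3 -m creep '[[0.02,0,0,0,0,0,255]]'|f
python3 -m creep '[[0.02,0,0,0,0,0,255]]'|f
python3 -m creep '[[0.02,0,0,0,0,0,255]]'|f
python3 -m creep '[[0.02,0,0,0,0,0,255]]'|f
python3 -m creep '[[0.02,0,0,0,0,0,255]]'|f
python3 -m creep '[[0.02,0,0,0,0,0,255]]'|f
python3 -m creep '[[0.02,0,0,0,0,0,255]]'|f
python3 -m creep '[[0.02,0,0,0,0,0,255]]'|f
python3 -m creep '[[0.02,0,0,0,0,0,255]]'|f
python3 -m creep '[[0.02,0,0,0,0,0,255]]'|f
python3 -m creep '[[0.02,0,0,0,0,0,255]]'|f
```

```text
: [503.0, 358.4, 141.3] : [-0.8, -0.5, 0.8] 
: [502.9, 357.4, 141.3] : [0.6, -0.2, 0.6] 
: [502.9, 356.8, 141.3] : [-0.2, 4.1, -1.8] 
: [503.0, 355.9, 141.3] : [0.6, 6.2, -1.4] 
: [502.9, 355.1, 141.3] : [-0.2, 5.6, -0.7] 
: [502.9, 354.1, 141.3] : [-0.4, 5.7, -1.1] 
: [502.9, 353.1, 141.3] : [-0.4, 4.4, -0.3] 
: [502.9, 351.8, 141.3] : [0.8, 5.5, -1.0] 
: [502.9, 350.8, 141.3] : [0.3, 5.4, -1.3] 
: [502.8, 349.8, 141.3] : [0.7, 5.2, -1.7] 
: [502.9, 348.8, 141.3] : [-0.1, 3.8, -1.4] 
: [502.8, 347.6, 141.3] : [-0.0, 4.4, -1.0] 
: [502.8, 346.6, 141.3] : [-0.2, 5.9, -2.7] 
: [502.8, 345.7, 141.3] : [0.2, 4.9, -0.8] 
: [502.8, 344.6, 141.3] : [-0.9, 3.1, -0.5] 
: [502.8, 343.5, 141.3] : [-0.2, 5.1, -0.6]
```

Contact was at TCP y≈357, with ratchet ripple of about 3–6 N and drops near 353, 349 and 345. Continuing.

```bash
f(){ grep -E "eef_pos|force"|tr '\n' ' '|sed 's/eef_pos//;s/wrist_force//'; echo; }
python3 -m creep '[[0.02,0,0,0,0,0,255],[0.02,0,0,0,0,0,255],[0.02,0,0,0,0,0,255],[0.02,0,0,0,0,0,255]]'|f
python3 -m creep '[[0.02,0,0,0,0,0,255]]'|f
python3 -m creep '[[0.02,0,0,0,0,0,255]]'|f
python3 -m creep '[[0.02,0,0,0,0,0,255]]'|f
python3 -m creep '[[0.02,0,0,0,0,0,255]]'|f
python3 -m creep '[[0.02,0,0,0,0,0,255]]'|f
python3 -m creep '[[0.02,0,0,0,0,0,255]]'|f
python3 -m creep '[[0.02,0,0,0,0,0,255]]'|f
python3 -m creep '[[0.02,0,0,0,0,0,255]]'|f
python3 - <<'E'
from h import *
_,s=snap("scene","pics/s8.png"); cs=cam("scene")
# gap between toe and pad in the scene view: brown pad near green toe
g=big(mask(s,(50,120,30),(80,255,255))); b=mask(s,(5,120,30),(20,255,255)); b[:200]=0;b[260:]=0;b[:,:260]=0;b[:,:]=b; b[:,340:]=0
k=big(b); D=np.linalg.norm(g[:,None]-k[None],axis=2); i,j=np.unravel_index(D.argmin(),D.shape); print(D.min(),g[i],k[j],k.min(0),k.max(0),g.max(0),proj(cs,[501.5,196,113]), "mm/px",np.linalg.norm(proj(cs,[501.5,206,113])-proj(cs,[501.5,196,113]))/10)
E
```

```text
: [502.7, 339.4, 141.3] : [0.0, 4.8, -1.3] 
: [502.7, 338.6, 141.3] : [-0.1, 5.7, -1.8] 
: [502.6, 337.6, 141.2] : [0.4, 5.8, -0.9] 
: [502.7, 336.5, 141.3] : [-0.5, 2.8, -1.0] 
: [502.6, 335.5, 141.3] : [-0.0, 5.0, -1.2] 
: [502.6, 334.5, 141.3] : [-0.5, 5.5, -1.3] 
: [502.6, 333.6, 141.3] : [-0.2, 6.3, -1.8] 
: [502.6, 332.5, 141.3] : [0.3, 3.3, -1.0] 
: [502.6, 331.3, 141.3] : [0.5, 3.9, -1.0] 
2.23606797749979 [292 227] [293 229] [293 227] [308 231] [301 227] [296.07176412 223.83248661] mm/px 0.34436580076562173
```

```bash
f(){ grep -E "eef_pos|force"|tr '\n' ' '|sed 's/eef_pos//;s/wrist_force//'; echo; }
python3 -m creep '[[0.02,0,0,0,0,0,255]]'|f
python3 -m creep '[[0.02,0,0,0,0,0,255]]'|f
python3 -m creep '[[0.02,0,0,0,0,0,255]]'|f
python3 -m creep '[[0.02,0,0,0,0,0,255]]'|f
python3 -m creep '[[0.02,0,0,0,0,0,255]]'|f
python3 -m creep '[[0.02,0,0,0,0,0,255]]'|f
python3 -m creep '[[0.02,0,0,0,0,0,255]]'|f
python3 -m creep '[[0.02,0,0,0,0,0,255]]'|f
```

```text
: [502.5, 330.5, 141.3] : [-0.6, 5.9, -1.0] 
: [502.5, 329.6, 141.3] : [1.0, 5.5, -0.9] 
: [502.5, 328.6, 141.3] : [0.8, 3.2, -0.0] 
: [502.5, 327.5, 141.3] : [0.7, 5.6, -1.0] 
: [502.5, 326.6, 141.3] : [-0.3, 5.7, -0.6] 
: [502.4, 325.7, 141.3] : [0.6, 5.1, -1.4] 
: [502.4, 324.5, 141.3] : [1.1, 2.7, -0.5] 
: [502.4, 323.4, 141.3] : [0.3, 5.0, -1.6]
```

```bash
f(){ grep -E "eef_pos|force"|tr '\n' ' '|sed 's/eef_pos//;s/wrist_force//'; echo; }
python3 -m creep '[[0.02,0,0,0,0,0,255]]'|f
python3 -m creep '[[0.02,0,0,0,0,0,255]]'|f
python3 -m creep '[[0.02,0,0,0,0,0,255]]'|f
python3 -m creep '[[0.02,0,0,0,0,0,255]]'|f
python3 -m creep '[[0.02,0,0,0,0,0,255]]'|f
python3 -m creep '[[0.02,0,0,0,0,0,255]]'|f
```

```text
: [502.4, 322.6, 141.3] : [0.8, 4.4, -1.6] 
: [502.4, 321.6, 141.3] : [0.8, 5.7, 0.0] 
: [502.4, 320.5, 141.3] : [0.7, 2.7, -0.9] 
: [502.4, 319.4, 141.3] : [-0.2, 4.6, -1.1] 
: [502.3, 318.6, 141.3] : [0.2, 5.2, -1.1] 
: [502.4, 317.6, 141.3] : [0.7, 5.7, -1.0]
```

```bash
f(){ grep -E "eef_pos|force"|tr '\n' ' '|sed 's/eef_pos//;s/wrist_force//'; echo; }
python3 -m creep '[[0.02,0,0,0,0,0,255]]'|f
python3 -m creep '[[0.02,0,0,0,0,0,255]]'|f
python3 - <<'E'
from bench import robot;print(robot.read_state()["time"])
E
```

```text
: [502.3, 316.4, 141.3] : [0.0, 3.3, -1.0] 
: [502.3, 315.4, 141.3] : [0.3, 4.2, -0.8] 
25.1
```

```bash
f(){ grep -E "eef_pos|force"|tr '\n' ' '|sed 's/eef_pos//;s/wrist_force//'; echo; }
python3 -m creep '[[0.02,0,0,0,0,0,255]]'|f
python3 -m creep '[[0.02,0,0,0,0,0,255]]'|f
python3 -m creep '[[0.02,0,0,0,0,0,255]]'|f
python3 -m creep '[[0.02,0,0,0,0,0,255]]'|f
python3 -m creep '[[0.02,0,0,0,0,0,255]]'|f
python3 -m creep '[[0.02,0,0,0,0,0,255]]'|f
```

```text
: [502.3, 314.5, 141.3] : [0.5, 5.9, -1.0] 
: [502.3, 313.6, 141.3] : [-0.8, 5.6, -1.4] 
: [502.3, 312.5, 141.3] : [0.0, 2.8, -0.8] 
: [502.2, 311.5, 141.3] : [-0.5, 5.4, -0.7] 
: [502.2, 310.5, 141.3] : [0.2, 4.9, -1.1] 
: [502.2, 309.6, 141.3] : [0.5, 5.6, -1.5]
```

```bash
f(){ grep -E "eef_pos|force"|tr '\n' ' '|sed 's/eef_pos//;s/wrist_force//'; echo; }
python3 -m creep '[[0.02,0,0,0,0,0,255]]'|f
python3 -m creep '[[0.02,0,0,0,0,0,255]]'|f
python3 - <<'E'
from h import *
c,im=snap("wrist","pics/w9.png")
g=big(mask(im,(50,120,30),(80,255,255))); b=mask(im,(3,100,30),(20,255,255)); b[:,:200]=0;b[:,330:]=0; k=big(b)
print("green",g.min(0),g.max(0),"brown",k.min(0),k.max(0),len(k))
v=g[:,1].argmax(); print(g[v],ray(c,g[v],113)[:2])
col=k[abs(k[:,0]-g[v][0])<3]; print(col[:,1].min(),col[:,1].max(),ray(c,(g[v][0],col[:,1].min()),129)[:2])
for z in(113,129):
  for p in (k[k[:,1].argmin()],): print(z,p,ray(c,p,z)[:2])
E
```

```text
: [502.2, 308.5, 141.3] : [0.1, 2.0, -1.1] 
: [502.2, 307.3, 141.3] : [0.0, 4.2, -0.1] 
green [211   0] [309  35] brown [205  23] [315  68] 254
[248  35] [507.62878181 199.14696839]
43 68 [507.06433371 206.89207538]
113 [210  23] [528.2463734  192.91133714]
129 [210  23] [525.64970676 197.61060311]
```

Wrist view numbers: toe edge at y≈199, V bottom at y≈207. Contact should come within about 4–9 mm.

```bash
f(){ grep -E "eef_pos|force"|tr '\n' ' '|sed 's/eef_pos//;s/wrist_force//'; echo; }
python3 -m creep '[[0.02,0,0,0,0,0,255]]'|f
python3 -m creep '[[0.02,0,0,0,0,0,255]]'|f
python3 -m creep '[[0.02,0,0,0,0,0,255]]'|f
python3 -m creep '[[0.02,0,0,0,0,0,255]]'|f
```

```text
: [502.1, 306.6, 141.3] : [1.1, 5.2, -1.6] 
: [502.2, 305.7, 141.3] : [1.3, 4.8, -1.1] 
: [502.1, 304.5, 141.3] : [0.3, 3.4, -1.1] 
: [502.1, 303.4, 141.3] : [1.1, 4.6, 0.0]
```

```bash
f(){ grep -E "eef_pos|force"|tr '\n' ' '|sed 's/eef_pos//;s/wrist_force//'; echo; }
python3 -m creep '[[0.02,0,0,0,0,0,255]]'|f
python3 -m creep '[[0.02,0,0,0,0,0,255]]'|f
python3 -m creep '[[0.02,0,0,0,0,0,255]]'|f
```

```text
: [502.1, 302.6, 141.3] : [1.4, 5.7, -0.5] 
: [502.1, 301.6, 141.3] : [0.6, 5.9, -0.8] 
: [502.0, 300.5, 141.3] : [0.4, 3.8, -1.1]
```

```bash
f(){ grep -E "eef_pos|force"|tr '\n' ' '|sed 's/eef_pos//;s/wrist_force//'; echo; }
python3 -m creep '[[0.02,0,0,0,0,0,255]]'|f
python3 -m creep '[[0.02,0,0,0,0,0,255]]'|f
```

```text
: [502.1, 299.4, 141.3] : [1.0, 6.2, -1.6] 
: [502.0, 298.8, 141.3] : [-0.1, 7.4, -1.5]
```

```bash
f(){ grep -E "eef_pos|force"|tr '\n' ' '|sed 's/eef_pos//;s/wrist_force//'; echo; }
python3 -m creep '[[0.02,0,0,0,0,0,255]]'|f
python3 -m creep '[[0.02,0,0,0,0,0,255]]'|f
```

```text
: [502.0, 297.9, 141.3] : [0.3, 7.4, -1.0] 
: [502.0, 296.9, 141.3] : [0.0, 5.3, -2.1]
```

```bash
f(){ grep -E "eef_pos|force"|tr '\n' ' '|sed 's/eef_pos//;s/wrist_force//'; echo; }
python3 -m creep '[[0.02,0,0,0,0,0,255]]'|f
python3 -m creep '[[0.02,0,0,0,0,0,255]]'|f
python3 -m creep '[[0.02,0,0,0,0,0,255]]'|f
```

```text
: [502.0, 295.8, 141.3] : [0.7, 8.0, -1.8] 
: [502.0, 295.1, 141.3] : [0.3, 9.8, -2.2] 
: [501.9, 294.4, 141.3] : [-0.2, 10.7, -2.2]
```

```bash
f(){ grep -E "eef_pos|force"|tr '\n' ' '|sed 's/eef_pos//;s/wrist_force//'; echo; }
python3 -m creep '[[0.02,0,0,0,0,0,255]]'|f
python3 -m creep '[[0.015,0,0,0,0,0,255]]'|f
python3 -m creep '[[0,0,0,0,0,0,255]]'|f
```

```text
: [501.9, 293.6, 141.3] : [0.2, 12.2, -2.4] 
: [501.9, 293.0, 141.3] : [1.2, 12.2, -3.2] 
: [502.0, 292.8, 141.3] : [0.2, 10.7, -1.7]
```

```bash
f(){ grep -E "eef_pos|force"|tr '\n' ' '|sed 's/eef_pos//;s/wrist_force//'; echo; }
python3 -m creep '[[0.01,0,0,0,0,0,255]]'|f
python3 -m creep '[[0,0,0,0,0,0,255]]'|f
python3 -m creep '[[0,0,0,0,0,0,255]]'|f
```

```text
: [501.9, 292.4, 141.3] : [1.1, 10.5, -1.5] 
: [501.9, 292.3, 141.3] : [0.8, 9.5, -2.0] 
: [501.9, 292.3, 141.3] : [0.9, 10.0, -2.5]
```

The click at ~293 leaves about 6.8 N by my estimate, close to the lower limit. The next tooth should give about 13 N, well under 20. I'll take one more click.

```bash
f(){ grep -E "eef_pos|force"|tr '\n' ' '|sed 's/eef_pos//;s/wrist_force//'; echo; }
python3 -m creep '[[0.02,0,0,0,0,0,255]]'|f
python3 -m creep '[[0.02,0,0,0,0,0,255]]'|f
python3 -m creep '[[0.02,0,0,0,0,0,255]]'|f
python3 -m creep '[[0,0,0,0,0,0,255]]'|f
```

```text
: [501.9, 291.7, 141.3] : [0.7, 14.5, -3.5] 
: [501.9, 291.0, 141.3] : [0.1, 15.1, -3.2] 
: [501.9, 290.2, 141.3] : [0.4, 16.5, -4.2] 
: [501.9, 290.1, 141.3] : [1.2, 15.8, -2.9]
```

```bash
f(){ grep -E "eef_pos|force"|tr '\n' ' '|sed 's/eef_pos//;s/wrist_force//'; echo; }
python3 -m creep '[[0.015,0,0,0,0,0,255]]'|f
python3 -m creep '[[0.01,0,0,0,0,0,255]]'|f
python3 -m creep '[[0.01,0,0,0,0,0,255]]'|f
```

```text
: [501.9, 289.7, 141.4] : [0.3, 17.0, -3.7] 
: [501.8, 289.3, 141.3] : [-0.2, 17.5, -3.5] 
: [501.9, 288.8, 141.3] : [0.4, 17.2, -4.0]
```

```bash
f(){ grep -E "eef_pos|force"|tr '\n' ' '|sed 's/eef_pos//;s/wrist_force//'; echo; }
python3 -m creep '[[0,0,0,0,0,0,255]]'|f
python3 -m creep '[[0.006,0,0,0,0,0,255]]'|f
python3 -m creep '[[0,0,0,0,0,0,255]]'|f
```

```text
: [501.9, 288.7, 141.4] : [0.7, 16.1, -4.5] 
: [501.9, 288.3, 141.3] : [0.6, 14.0, -4.0] 
: [501.8, 288.3, 141.3] : [0.4, 15.7, -3.2]
```

The force dropped, so it looks clicked. Backing off slowly to see where the pawl takes over.

```bash
f(){ grep -E "eef_pos|force"|tr '\n' ' '|sed 's/eef_pos//;s/wrist_force//'; echo; }
python3 -m creep '[[-0.01,0,0,0,0,0,255]]'|f
python3 -m creep '[[-0.01,0,0,0,0,0,255]]'|f
python3 -m creep '[[-0.01,0,0,0,0,0,255]]'|f
python3 -m creep '[[-0.01,0,0,0,0,0,255]]'|f
python3 -m creep '[[-0.01,0,0,0,0,0,255]]'|f
python3 -m creep '[[-0.02,0,0,0,0,0,255]]'|f
python3 -m creep '[[-0.02,0,0,0,0,0,255]]'|f
```

```text
: [501.9, 288.4, 141.4] : [0.3, 12.1, -1.6] 
: [501.8, 288.7, 141.3] : [0.3, 11.5, -2.5] 
: [501.8, 288.9, 141.3] : [0.4, 10.2, -1.6] 
: [501.9, 289.1, 141.3] : [0.8, 8.9, -2.3] 
: [501.9, 289.2, 141.3] : [0.4, 4.7, -1.7] 
: [501.9, 289.5, 141.3] : [0.3, 0.5, 0.5] 
: [501.8, 290.1, 141.2] : [0.2, 0.0, -0.8]
```

The pawl holds at about 289.2. During back-off the force implied roughly 11–12.5 N at the pad. Retreating and checking.

```bash
python3 -m creep '[[-0.2,0,0,0,0,0,255],[-0.6,0,0,0,0,0,255],[-0.4,0,-0.2,0,0,0,255],[0,0,-0.8,0,0,0,255],[0,0,-0.8,0,0,0,255],[0,0,-0.6,0,0,0,255],[0,0,0,0,0,0,255],[0,0,0,0,0,0,255],[0,0,0,0,0,0,255]]'
python3 - <<'E'
from h import *
c,im=snap("wrist","pics/w10.png"); _,s=snap("scene","pics/s10.png")
a=cv2.resize(s[130:300,170:350],(400,378)); a=cv2.copyMakeBorder(a,0,6,0,0,0); cv2.imwrite("pics/w10c.png",np.hstack([im[:, 60:460],a]))
E
```

```text
time: 30.55
eef_pos: [502.5, 350.6, 260.0]
eef_rot: [[-0.016, -1.0, -0.002], [-1.0, 0.016, -0.001], [0.001, 0.002, -1.0]]
wrist_force: [-0.5, -0.5, -1.0]
finger_gap: 0.2
```

View pics/w10c.png

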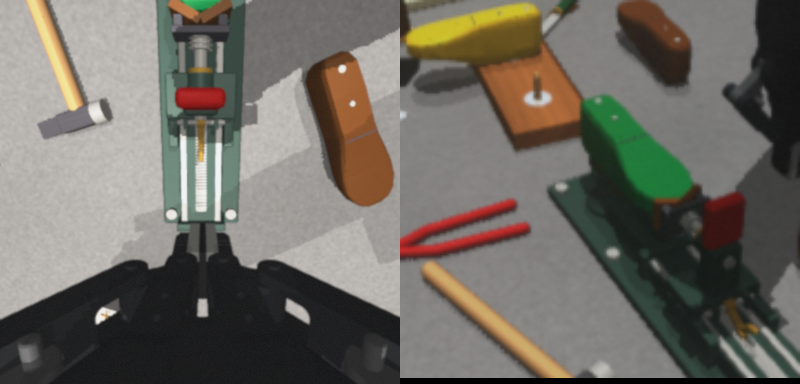

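The toe sits in the V, the last is level on the post, and the yellow last, hammer and pincers are where they were. Handing in.

```bash
python3 -c "
from bench import robot
print(robot.close_job())"
```

```text
the job is handed in; nothing more can be done
None
```

I took the green last off its peg, lowered it sole up onto the jack pin until it sat on the seat (peak seating force about 15 N), and let it go. I then pushed the toe clamp up by its red handle about 68 mm, stopping just after a click. I handed the job in at about 31 s, with the arm clear.

**Last checks**
- **Pawl:** as I eased off, the carriage came back only about 0.9 mm and my fingers lost contact near y = 289.2–289.5, so the pawl is holding.
- **Pad force:** I estimate 11–13 N, worked out from the push force less the ratchet and sliding drag. It was not measured directly. The push never passed 17.5 N, so the pad stayed under 20 N.
- **Tooth chosen:** the tooth before this one would have given about 7 N, close to the 6 N limit, so I took one more click.
- **Final picture:** the last is level on the post with its toe in the V. The yellow last, hammer and pincers look unmoved by eye; I did not measure them.

**What disagreed**
- My first reading of the V's position was too near; contact came about 59 mm into the travel, not the 35 mm I expected.
- The two estimates of the hole's position, and those of the pin's, differed by 2–5 mm. The last met the pin with a brief sideways force of about 2.6 N, and a 1 mm correction cleared it.

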